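# Set the clamp pressure lever and pump up the log clamp

### The job

On the hydraulic hand pump of the log clamp, swing the pressure-setting lever until its tip points at the index block clamped on the rim of its scale plate. Then work the long pump handle through at least three full strokes, each all the way down and all the way back up. Leave the handle up and the lever still pointing at the index; do not shift the index and do not tip the glue bottle that stands in front of the pump.

Things in the scene. Friction and masses are not known exactly. Their poses are not given: they have to be found in the camera images.
- pump_unit: Grey hand pump fixed to the bench: reservoir 180 (x) x 400 (y) x 100 mm high on a dark foot plate 210 x 430 mm. Origin: centre of the underside, on the bench top. Its x axis points to its rear (the front faces the robot), y to its left as seen from the robot, z up. The scale plate is on its +y half, the pump handle on its -y half.
- lever_pivot (a point): Fixed vertical axis of the setting lever, at the upper face of the fan-shaped white-painted scale plate (117 mm above the bench; unit frame 0, 130, 117 mm).
- setting_lever (a joint): Setting lever angle, -1.0 to 1.0 rad: 0 points straight to the unit's front (-x); positive swings anticlockwise seen from above, so its end goes towards the pump handle (-y). It starts well over on the far side from the pump handle, at the left seen from the robot. It stays where it is left; about 2.5 N at the grip moves it.
- lever_grip (a point): Middle of the black upright round grip on the setting lever: 26 mm diameter, 65 mm tall, from 19 to 84 mm above the scale plate (136 to 201 mm above the bench), 100 mm from the lever's pivot axis. This point is 169 mm above the bench.
- lever_tip (a point): Pointed outer end of the flat dark steel setting lever, 144 mm from its pivot axis, 15 mm above the scale plate.
- index_tip (a point): Nose, facing the pivot, of the dark steel index block (30 mm wide, 32 mm high, its top 24 mm above the plate, small screw on its outer side) that is clamped on the curved rim of the scale plate, 147 mm from the lever's pivot axis. The lever's tip must stand right at it. The index can be anywhere between -0.25 and 0.55 rad of the lever's swing. The lever passes freely in front of it.
- pump_handle (a joint): Pump handle angle: 0 is up (held there by a spring, 0.35 rad above level), 0.6 rad is the bottom stop (0.25 rad below level). Needs about 5 N at the grip to start and 12 N at the bottom; springs back up by itself.
- handle_pivot (a point): Hinge of the pump handle: level axis along the unit's y, unit frame 50, -140, 170 mm.
- handle_grip (a point): Centre line of the black rubber grip of the pump handle, 205 mm from its hinge. The grip is round, 32 mm diameter, from 150 to 260 mm from the hinge. The handle points to the unit's front (-x). This point is 240 mm above the bench when up and 119 mm when down, and moves only about 6 mm fore and aft.
- glue_bottle: Glue bottle, 48 mm diameter, 140 mm tall, standing loose on the bench in front of the pump, between the lever and the pump handle. Origin: centre of its underside, z axis up along the bottle.
Not all that is in view belongs to the job. There is more than one size of the glue_bottle; the one meant has the size given above.

How it is judged (in metres and radians):
On the way, in this order (a step that is already met when the one before it is completed fails the run):
1. the setting lever's tip stands at the index (within 12 mm) (horizontal distance between lever_tip and index_tip below 0.012 m), for 0.3 s.
2. first stroke: handle down (beyond 0.5 of 0.6 rad) (value of joint pump_handle above 0.5 rad), for 0.05 s.
3. handle back up (below 0.1 rad) (value of joint pump_handle below 0.1 rad), for 0.05 s.
4. second stroke down (value of joint pump_handle above 0.5 rad), for 0.05 s.
5. handle back up (value of joint pump_handle below 0.1 rad), for 0.05 s.
6. third stroke down (value of joint pump_handle above 0.5 rad), for 0.05 s.
7. handle back up (value of joint pump_handle below 0.1 rad), for 0.05 s.
At the end, for the whole second after the job is handed in: After three or more full strokes (beyond 0.5 rad and back below 0.1) made once the lever was set: lever tip within 12 mm of the index nose, index shifted less than 8 mm, pump handle up (below 0.1 rad), glue bottle upright (within 0.2 rad) (horizontal distance between lever_tip and index_tip below 0.012 m and distance of index_tip from where it was at the start of the episode below 0.008 m and value of joint pump_handle below 0.1 rad and angle between glue_bottle's own z axis and vertical below 0.2 rad); the robot touches nothing.
It fails at once if the glue bottle is tipped over (angle between glue_bottle's own z axis and vertical above 0.6 rad).
It also fails if it takes over 61 s, if anything falls off the work surface, if the arm or the gripper's body presses on something with over 40 N, if the wrist force passes 120 N, or if a joint passes its speed limit or range.

### The arm

A 6-joint arm with a two-finger parallel gripper is mounted at the origin on the work surface. World frame = base frame: x ahead of the robot, y to its left, z up, the work surface at z = 0. Lengths are in m, angles in degrees, forces in N, time in s.
With the tool pointing down it reaches from about 0.25 to 0.725 m from the base axis. Payload 9.7 kg.
Tool frame: the origin (TCP) lies between the finger pads; the fingertips stand bot.tcp_to_tips ahead of it and the grasp point (between the pads) lies 2 mm behind it (bot.tcp_to_tips is the distance from the TCP to the fingertips, in m); z points along the fingers, y is the line along which they close (so a half turn about z gives the same grasp; the last joint's range is limited). The gripper opens to 85 mm and grips with 20 to 120 N. Pads are 22 mm wide; open, the fingers measure 114 mm over their backs; the gripper's body (76 mm by 85 mm) begins 54 mm behind the grasp point. The pads swing forward as they close: fully open they stand 13 mm farther back than shut.
Start: joints at [68.87, 4.979, 10.078, 95.1, 0, 90], TCP at [0.198, 0.513, 0.248] pointing down, gripper open.
Joint ranges: [-179.16, 179.16], [-48.56, 103.87], [-65.8, 70.77], [-126.05, 130.52], [-82.76, 87.17], [-180, 180]. Speed limits (degrees/s): [127.2, 127.2, 147.25, 180, 180, 180].

### API

Orientations are given as [roll, pitch, yaw] about the fixed x, y, z axes, in that order (R = Rz(yaw) Ry(pitch) Rx(roll)).
In Python, from workcell import sensors, camera, camera_params, bot gives the robot as it stands.
- The arm moves only by the tool apply_moves, never from a script. Its argument "motion" is a list of rows, each an object with "jaw": the opening, from -1 (shut) to 1 (fully open); "xyz": the shift along the tool's x, y, z in mm, a list of three; "twist": the turn about the tool's z in rad. A call has 1 to 5 rows; each row is the pose to reach, as a shift and turn from the pose commanded when the call began, along the tool's axes at that moment; what a row does not reach only later rows make up. A row lasts 1/8 s, in which the tool goes at most 62.5 mm and 10.7 degrees, less where a joint would pass 70% of its speed; a pose out of reach is approached as far as the arm can. A call with a gripper value outside its range is refused whole. The fingers move at their own pace and stop on an object; "grip_force" is the grip in N (left out, the last holds). Time passes only in rows, so rows that repeat a pose let the fingers close. It gives the time, the measured TCP pose, the force, the opening and the grip force at its end, in the units of the state.
- sensors.get_obs(): the state, without advancing time (a new reading comes with each control period).
- camera(name): name is "side" or "top" or "wrist"; returns (picture, depth): 384x512x3 uint8, red, green, blue; 384x512 float32, m along the optical axis (not along the pixel's ray), 0 where there is no reading.
- camera_params(name): a dict with "mtx" (3x3 intrinsics, pixels), "k1" (the pictures are not rectified: a ray, as slopes to the right and down, at radius r is drawn at 1 + k1 r^2 times it, then the intrinsics apply), "rvec" (rotation vector, rad) and "tvec" (3), from world to camera coordinates, as OpenCV has them. Camera axes: x right, y down, z forward; pixel columns grow to the right and rows downward; lengths in m; the calibration is good to about 2 mm. A picture is of the moment at which its call begins: read the wrist's pose just before it. camera_params takes no time and is no camera call; for the wrist camera it gives the pose at the moment of the call.
- bot.job_done(): hands the job in; it is judged then, once.
The state is a dict: "time": time; "q": joint angles; "qd": joint speeds; "joint_efforts": joint torques, N m; "ee_pos": TCP position; "tcp_rot": TCP orientation; "wrist_force": force on the tool from outside, world axes, zero at the start; "torque": the same for the moment, N m; "opening": finger opening in m; "grasp_force": force on a finger pad.
Only numpy, scipy, OpenCV 4.12 (cv2) and the standard library are available. Lean on these libraries where they do the work, as an engineer would, in place of code of your own. Each camera call takes 0.05 s, during which the arm holds its last target. There are 200 camera calls.

## Working session

There is one attempt and no reset: what is moved stays moved. The work goes in short steps, Python scripts to look and compute and a tool call to move; the robot and the scene stay as the last step left them, time stands still between calls to the robot, and variables do not carry over. Pictures are saved under pics/ and viewed, at most 10 in all, crops included, and the job is handed in when it is done.

Besides the shell and the picture viewer there is one more tool, called after "Request:" as name(argument=value, ...), one argument or row to a line, values as JSON. apply_moves: Moves the arm, as the interface text tells. Its arguments: {"type":"object","properties":{"motion":{"type":"array","items":{"type":"object","properties":{"jaw":{"type":"number"},"xyz":{"type":"array","items":{"type":"number"}},"twist":{"type":"number"}}}},"grip_force":{"type":"number"}},"required":["motion"]}

```bash
mkdir -p pics
cat > h.py <<'E'
import numpy as np, cv2
from workcell import sensors, camera, camera_params, bot
def snap(n,tag):
    p=camera_params(n); im,d=camera(n)
    cv2.imwrite(f'pics/{tag}.png',im[:,:,::-1]); np.savez(f'pics/{tag}.npz',im=im,d=d,**{k:np.array(v) for k,v in p.items()})
def load(tag): return np.load(f'pics/{tag}.npz')
def cloud(s):
    h,w=s['d'].shape; v,u=np.mgrid[:h,:w]
    K=s['mtx']; x=(u-K[0,2])/K[0,0]; y=(v-K[1,2])/K[1,1]
    a,b=x.copy(),y.copy()
    for _ in range(10):
        f=1+float(s['k1'])*(a*a+b*b); a=x/f;b=y/f
    P=np.stack([a,b,np.ones_like(a)],-1)*s['d'][...,None]
    R=cv2.Rodrigues(s['rvec'].astype(float))[0]
    return (P-s['tvec'].ravel())@R
def proj(s,pts):
    R=cv2.Rodrigues(s['rvec'].astype(float))[0]
    c=np.atleast_2d(pts)@R.T+s['tvec'].ravel(); q=c[:,:2]/c[:,2:]
    q=q*(1+float(s['k1'])*(q**2).sum(1,keepdims=True))
    return q@np.diag([s['mtx'][0,0],s['mtx'][1,1]])+s['mtx'][:2,2]
E
python3 - <<'E'
from h import *
o=sensors.get_obs(); print(o); print(bot.tcp_to_tips)
for n in('top','side'): snap(n,n+'0')
a=cv2.imread('pics/top0.png');b=cv2.imread('pics/side0.png')
E
```

```text
{'time': 0.0, 'q': array([6.88709865e+01, 5.01156658e+00, 1.00338230e+01, 9.51003489e+01,
       2.10179124e-04, 9.00005748e+01]), 'qd': array([ 0.07266105, -0.03360509,  0.08792156,  0.07548789, -0.0102532 ,
       -0.0752148 ]), 'joint_efforts': array([ 2.39648303e-03, -5.20391607e+01,  4.64794064e+01,  1.64921978e-02,
       -2.41073832e-05, -6.72842635e-07]), 'ee_pos': array([0.19817948, 0.51282353, 0.24757293]), 'tcp_rot': array([-1.79921907e+02, -2.09395425e-04,  1.58870411e+02]), 'wrist_force': array([ 0.22896358, -0.53318038,  0.27193994]), 'torque': array([-0.04653875, -0.03020096,  0.02540613]), 'grasp_force': 0.0, 'opening': 0.08532367598668729}
0.017
```

View pics/top0.png

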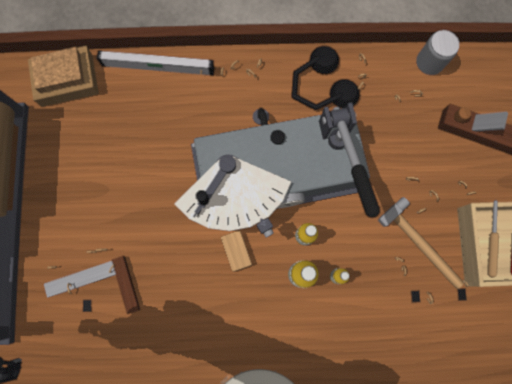

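View pics/side0.png

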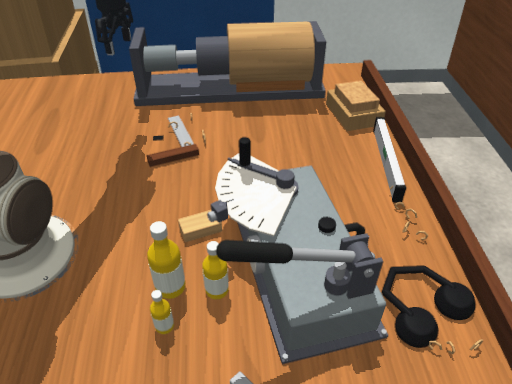

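The top view shows these things, with pixel positions:
- **Pivot:** hub at (228,163).
- **Lever:** black grip at (203,198), pointing left.
- **Index block:** candidates are the dark block on the fan rim at (265,228) and the wood scrap at (236,250). It is the dark one.
- **Pump handle:** black grip at (366,190).
- **Bottles:** at (308,233), (304,274) and (342,276). The heights will tell which is 140 mm.

The side view agrees: index at (220,210), handle grip at (255,251).

Run:
```python
from h import *
np.set_printoptions(precision=3,suppress=True)
s=load('top0');C=cloud(s)
def at(n,u,v,r=1):
    print(n,np.median(C[v-r:v+r+1,u-r:u+r+1].reshape(-1,3),0))
for n,u,v in [('hub',228,163),('grip',203,198),('index',265,228),('idx2',263,224),('plate',240,190),('res',300,150),('res2',215,150),('hgrip',366,190),('bA',310,230),('bB',308,272),('bC',344,275),('wood',236,250),('hinge',338,120),('bench',200,260)]: at(n,u,v)
# reservoir top points
z=C[...,2]; m=(abs(z-.1)<.006)&(C[...,0]>.3); m=m.astype(np.uint8)
n,l,st,_=cv2.connectedComponentsWithStats(m); print(st[1:][st[1:,4]>150])
k=1+np.argmax(st[1:,4]); P=C[l==k][:,:2].astype(np.float32); print(cv2.minAreaRect(P))
for nm,lo,hi in[('foot',.004,.022),]:
    pass
# blobs above heights for bottles, grip
for lo,hi in[(.13,.16),(.085,.13),(.18,.21)]:
    m=((z>lo)&(z<hi)&(C[...,0]>.2)).astype(np.uint8);n,l,st,_=cv2.connectedComponentsWithStats(m)
    for k in range(1,n):
        if st[k,4]>15: Q=C[l==k]; print(lo,st[k],Q.mean(0),Q.min(0),Q.max(0))
im=cv2.imread('pics/top0.png')[90:300,160:400]; cv2.imwrite('pics/c1.png',cv2.resize(im,None,fx=2.8,fy=2.8,interpolation=2)[:600])
```

```text
hub [0.6   0.054 0.145]
grip [0.51  0.106 0.2  ]
index [ 0.449 -0.027  0.142]
idx2 [ 0.458 -0.022  0.142]
plate [0.542 0.028 0.117]
res [ 0.639 -0.118  0.101]
res2 [0.645 0.086 0.099]
hgrip [ 0.508 -0.231  0.255]
bA [ 0.442 -0.127  0.14 ]
bB [ 0.348 -0.114  0.181]
bC [ 0.34  -0.204  0.109]
wood [0.409 0.042 0.032]
hinge [ 0.682 -0.197  0.188]
bench [ 0.388  0.134 -0.001]
[[ 427   33   31   28  168]
 [ 194  115  160   88 6914]
 [ 350  124   20   54  330]]
((0.6098989248275757, -0.053777024149894714), (0.19822990894317627, 0.36052918434143066), 9.522293090820312)
0.13 [  0  90  10 121 632] [0.673 0.586 0.141] [0.506 0.58  0.13 ] [0.796 0.6   0.16 ]
0.13 [322 122   9  14  45] [ 0.675 -0.173  0.145] [ 0.665 -0.183  0.13 ] [ 0.695 -0.169  0.16 ]
0.13 [347 124   7   8  27] [ 0.678 -0.231  0.147] [ 0.674 -0.238  0.13 ] [ 0.686 -0.227  0.16 ]
0.13 [330 129  14  18 120] [ 0.657 -0.2    0.137] [ 0.638 -0.217  0.13 ] [ 0.68  -0.186  0.159]
0.13 [193 155  43  63 552] [0.566 0.078 0.14 ] [0.479 0.037 0.13 ] [0.62  0.135 0.16 ]
0.13 [257 218  16  18 171] [ 0.455 -0.025  0.14 ] [ 0.434 -0.043  0.13
[... 861 characters left out ...]
97  0.085] [ 0.504 -0.585  0.093]
0.085 [298 223  20  20 219] [ 0.438 -0.125  0.096] [ 0.419 -0.151  0.085] [ 0.464 -0.105  0.127]
0.085 [263 228  11  10  40] [ 0.44  -0.034  0.126] [ 0.43  -0.045  0.114] [ 0.451 -0.022  0.13 ]
0.085 [290 261  29  27 364] [ 0.345 -0.109  0.118] [ 0.316 -0.145  0.085] [ 0.376 -0.083  0.13 ]
0.085 [340 273   9   6  48] [ 0.339 -0.205  0.106] [ 0.333 -0.214  0.087] [ 0.345 -0.197  0.112]
0.18 [324 102  33  55 727] [ 0.675 -0.204  0.192] [ 0.593 -0.238  0.18 ] [ 0.724 -0.166  0.21 ]
0.18 [195 190  13  13 130] [0.515 0.11  0.199] [0.504 0.098 0.181] [0.529 0.123 0.206]
0.18 [302 267  14  14 132] [ 0.345 -0.114  0.182] [ 0.332 -0.128  0.18 ] [ 0.359 -0.101  0.186]
```

View pics/c1.png

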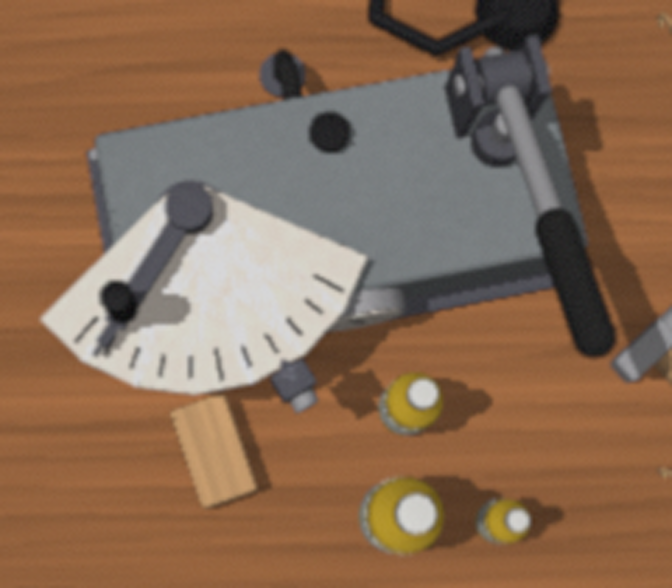

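Chosen: the index at (265,228), nose about 28–29° in world; the 140 mm bottle at (308,233), which measures z = 0.140; and the lever grip at (0.516,0.110), which is 101 mm from the hub as it should be. The unit is yawed about 10°. Next I move above the lever grip and turn the tool so it closes along y.

Request:
apply_moves(
  motion=[
    {"jaw":1,"xyz":[-53,-31,0],"twist":-0.1},
    {"jaw":1,"xyz":[-106,-63,0],"twist":-0.2},
    {"jaw":1,"xyz":[-159,-94,0],"twist":-0.3},
    {"jaw":1,"xyz":[-212,-126,0],"twist":-0.35},
    {"jaw":1,"xyz":[-265,-157,0],"twist":-0.35},
  ],
)

```text
time: 0.72
ee_pos: [0.3896, 0.2693, 0.2481]
tcp_rot: [-180.0, 0.0, 179.0]
wrist_force: [1.7, 0.5, -0.1]
opening: 0.0855
grasp_force: 0.0
```

Run:
```python
from h import *
from scipy.spatial.transform import Rotation as R
o=sensors.get_obs(); p=o['ee_pos'];r=R.from_euler('xyz',o['tcp_rot'],degrees=True)
print(o['time'],p,o['tcp_rot'],r.inv().apply(np.array([.516,.110,.248])-p)*1000)
```

```text
0.725 [0.38964917 0.26925832 0.24812277] [-1.79999196e+02  7.02709449e-04  1.78976668e+02] [-1.29174961e+02 -1.56976349e+02  1.26554788e-01]
```

Request:
apply_moves(
  motion=[
    {"jaw":1,"xyz":[-35,-43,0]},
    {"jaw":1,"xyz":[-70,-86,0]},
    {"jaw":1,"xyz":[-105,-129,0]},
    {"jaw":1,"xyz":[-129,-157,0]},
    {"jaw":1,"xyz":[-129,-157,0]},
  ],
)

```text
validation failed for argument at $.mo...
```

Run:
```python
from h import *
np.set_printoptions(precision=4,suppress=True)
print(sensors.get_obs()['ee_pos'])
snap('wrist','w1'); s=load('w1');C=cloud(s);z=C[...,2]
for lo,hi in[(.19,.206),(.135,.1435)]:
    m=((z>lo)&(z<hi)).astype(np.uint8);n,l,st,_=cv2.connectedComponentsWithStats(m)
    for k in range(1,n):
        if st[k,4]>60: Q=C[l==k]; print(lo,st[k],Q.mean(0),(Q.min(0)+Q.max(0))/2)
```

```text
[0.3896 0.2693 0.2481]
```

View pics/w1.png

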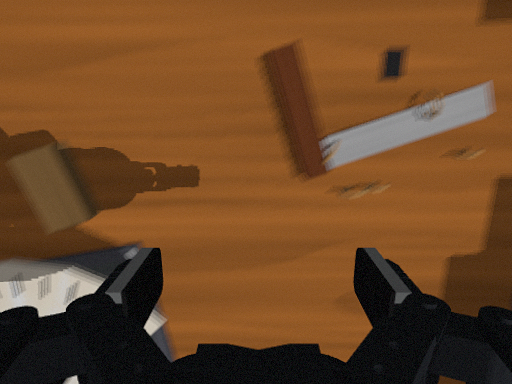

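The move was refused, probably because twist is required in every row. The picture only shows the bench, the saw and the plate edge at lower left. I'll retry with twist included.

Request:
apply_moves(
  motion=[
    {"jaw":1,"xyz":[-35,-43,0],"twist":0},
    {"jaw":1,"xyz":[-70,-86,0],"twist":0},
    {"jaw":1,"xyz":[-105,-129,0],"twist":0},
    {"jaw":1,"xyz":[-129,-157,0],"twist":0},
    {"jaw":1,"xyz":[-129,-157,0],"twist":0},
  ],
)

```text
time: 1.4
ee_pos: [0.5158, 0.1098, 0.2473]
tcp_rot: [-180.0, -0.1, 178.7]
wrist_force: [-0.3, 1.1, 0.3]
opening: 0.0854
grasp_force: 0.0
```

Run:
```python
from h import *
np.set_printoptions(precision=4,suppress=True)
print(sensors.get_obs()['ee_pos'])
snap('wrist','w2'); s=load('w2');C=cloud(s);z=C[...,2]
for lo,hi in[(.19,.206),(.135,.1435),(.142,.15)]:
    m=((z>lo)&(z<hi)).astype(np.uint8);n,l,st,_=cv2.connectedComponentsWithStats(m)
    for k in range(1,n):
        if st[k,4]>60: Q=C[l==k]; print(lo,st[k],Q.mean(0),(Q.min(0)+Q.max(0))/2)
```

```text
[0.5158 0.1098 0.2473]
0.19 [ 241  201   44   45 1528] [0.5126 0.1138 0.1988] [0.5141 0.1136 0.196 ]
0.135 [  38   92   57   51 1768] [ 0.4546 -0.0201  0.1395] [ 0.4538 -0.0218  0.1386]
0.135 [246 174  37  20 166] [0.5037 0.1188 0.1373] [0.5044 0.1158 0.1392]
0.135 [ 173  204   75  116 2824] [0.579  0.0709 0.1393] [0.5693 0.0707 0.1392]
0.142 [246 182  33  13  85] [0.504  0.1138 0.1462] [0.5059 0.1141 0.146 ]
0.142 [ 174  278   47   42 1351] [0.5978 0.0595 0.1429] [0.5981 0.0595 0.1434]
```

View pics/w2.png

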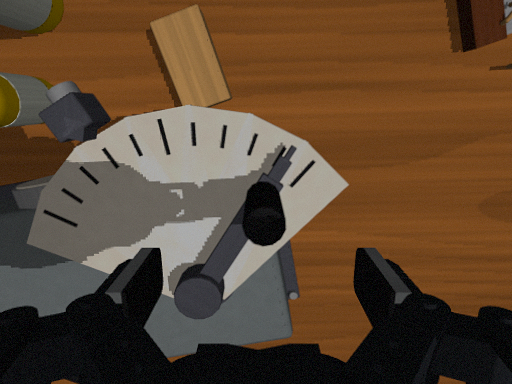

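The wrist view shows the lever grip at (264,212), the hub at (200,290) and the index block at (75,112). The pivot is (0.598,0.0595) and the grip (0.514,0.1136), 100 mm apart as given. The index bearing is 29.2°. I'll go down and grasp lightly.

Request:
apply_moves(
  motion=[
    {"jaw":1,"xyz":[2,4,0],"twist":0},
    {"jaw":1,"xyz":[2,4,25],"twist":0},
    {"jaw":1,"xyz":[2,4,50],"twist":0},
    {"jaw":1,"xyz":[2,4,73],"twist":0},
    {"jaw":0,"xyz":[2,4,73],"twist":0},
  ],
  grip_force=20,
)

```text
time: 2.08
ee_pos: [0.5115, 0.1167, 0.174]
tcp_rot: [-180.0, -0.1, 179.0]
wrist_force: [-0.1, 0.1, 0.4]
opening: 0.0696
grasp_force: 0.0
```

Request:
apply_moves(
  motion=[
    {"jaw":-0.5,"xyz":[0,0,0],"twist":0},
    {"jaw":-0.5,"xyz":[0,0,0],"twist":0},
    {"jaw":-0.5,"xyz":[0,0,0],"twist":0},
    {"jaw":-0.5,"xyz":[0,0,0],"twist":0},
  ],
  grip_force=20,
)

```text
time: 2.58
ee_pos: [0.5135, 0.1157, 0.1766]
tcp_rot: [180.0, 0.1, 178.9]
wrist_force: [0.4, -1.3, 6.0]
opening: 0.0255
grasp_force: 22.3
```

```bash
cat > arc.py <<'E'
from h import *
from scipy.spatial.transform import Rotation as R
o=sensors.get_obs(); p=o['ee_pos'];r=R.from_euler('xyz',o['tcp_rot'],degrees=True)
pv=np.array([.598,.0595]); d=p[:2]-pv; a0=np.degrees(np.arctan2(-d[1],-d[0]))
print(p,o['tcp_rot'],o['opening'],o['grasp_force'],o['wrist_force'],'ang',a0,'rad',np.hypot(*d))
for a in np.linspace(a0,29.2,11)[1:]:
    t=np.radians(a); q=np.array([*(pv-.1*np.array([np.cos(t),np.sin(t)])),p[2]])
    print(round(a,1),np.round(r.inv().apply(q-p)*1000,1))
E
python3 arc.py
```

```text
[0.51351617 0.11569399 0.17656653] [1.79977326e+02 1.24001276e-01 1.78910572e+02] 0.025535083095111676 22.29207068681717 [ 0.39157525 -1.27982478  6.00321285] ang -33.629662878383094 rad 0.10146567325060638
-27.3 [  4.1 -10.3  -0. ]
-21.1 [  8.4 -20.4  -0. ]
-14.8 [ 11.6 -30.9  -0. ]
-8.5 [ 13.6 -41.7  -0. ]
-2.2 [ 14.4 -52.6  -0.1]
4.1 [ 14.1 -63.6  -0.1]
10.4 [ 12.5 -74.4  -0.1]
16.6 [  9.7 -85.   -0.1]
22.9 [  5.8 -95.3  -0.1]
29.2 [   0.8 -105.    -0. ]
```

Request:
apply_moves(
  motion=[
    {"jaw":-0.5,"xyz":[4,-10,0],"twist":0},
    {"jaw":-0.5,"xyz":[8,-20,0],"twist":0},
    {"jaw":-0.5,"xyz":[12,-31,0],"twist":0},
    {"jaw":-0.5,"xyz":[14,-42,0],"twist":0},
    {"jaw":-0.5,"xyz":[14,-53,0],"twist":0},
  ],
)

```text
time: 3.2
ee_pos: [0.497, 0.0639, 0.1758]
tcp_rot: [179.8, -0.1, 179.0]
wrist_force: [-2.6, 5.6, 3.2]
opening: 0.0255
grasp_force: 22.2
```

Request:
apply_moves(
  motion=[
    {"jaw":-0.5,"xyz":[0,-11,0],"twist":0},
    {"jaw":-0.5,"xyz":[-2,-21,0],"twist":0},
    {"jaw":-0.5,"xyz":[-5,-32,0],"twist":0},
    {"jaw":-0.5,"xyz":[-9,-42,0],"twist":0},
    {"jaw":-0.5,"xyz":[-14,-52,0],"twist":0},
  ],
)

```text
time: 3.82
ee_pos: [0.5106, 0.0114, 0.1756]
tcp_rot: [179.9, -0.0, 179.0]
wrist_force: [-5.6, 4.5, 2.3]
opening: 0.0254
grasp_force: 22.0
```

```bash
python3 arc.py | head -1
python3 - <<'E'
from h import *
snap('wrist','w3');snap('top','t3');snap('side','s3')
E
```

```text
[0.51062356 0.01135026 0.17556886] [ 1.79873450e+02 -4.58613818e-02  1.78994060e+02] 0.025376195082535195 22.034234404563904 [-5.571481    4.54806297  2.25606239] ang 28.857441052024473 rad 0.09976492017822873
```

View pics/w3.png

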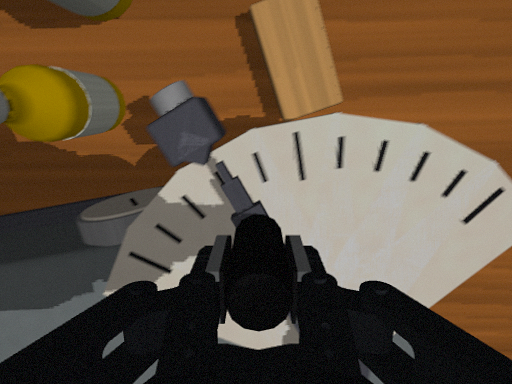

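The wrist view has the lever tip at (215,163) against the index nose at about (208,160). I'll check the gap in 3D, and work out the handle geometry in the same script.

Run:
```python
from h import *
np.set_printoptions(precision=4,suppress=True)
s=load('w3');C=cloud(s);z=C[...,2];pv=np.array([.598,.0595])
def pol(Q):
    d=Q[:,:2]-pv; return np.hypot(d[:,0],d[:,1]),np.degrees(np.arctan2(-d[:,1],-d[:,0]))
for n,(u0,u1,v0,v1),(lo,hi) in[('index',(140,230,90,175),(.136,.146)),('lever',(200,250,155,215),(.125,.1365))]:
    Q=C[v0:v1,u0:u1].reshape(-1,3);Q=Q[(Q[:,2]>lo)&(Q[:,2]<hi)];r,a=pol(Q)
    print(n,len(Q),'r',r.min(),r.max(),'a mean',a.mean())
    for b in np.arange(.112,.19,.005):
        m=(r>=b)&(r<b+.005)
        if m.sum()>3: print(' r%.3f a %.1f..%.1f mid %.1f n%d'%(b,a[m].min(),a[m].max(),(a[m].min()+a[m].max())/2,m.sum()))
# handle from top0
s=load('top0');C=cloud(s);im=s['im']
Q=C[165:216,345:382];g=im[165:216,345:382].max(-1);Q=Q[(Q[...,2]>.225)&(g<60)]
print(len(Q),Q.min(0),Q.max(0)); 
c=Q.mean(0);w=np.linalg.svd(Q-c,full_matrices=False)[2][0];print(c,w,'az',np.degrees(np.arctan2(w[1],w[0])),'el',np.degrees(np.arctan2(w[2],np.hypot(*w[:2]))))
yaw=np.radians(10)
for y in(9,9.5,10,10.5,11):
    t=np.radians(y);x=np.array([np.cos(t),np.sin(t)]);yy=np.array([-x[1],x[0]]);h=pv+.05*x-.27*yy;print(y,'hinge',h,'grip up',h-.205*np.cos(.35)*x,'down',h-.205*np.cos(.25)*x)
```

```text
index 3193 r 0.14712930930472526 0.17802557070394232 a mean 29.341130983915974
 r0.147 a 27.9..31.3 mid 29.6 n112
 r0.152 a 24.1..34.9 mid 29.5 n441
 r0.157 a 24.1..34.9 mid 29.5 n618
 r0.162 a 24.3..34.8 mid 29.5 n635
 r0.167 a 24.4..34.6 mid 29.5 n649
 r0.172 a 24.6..34.5 mid 29.6 n662
 r0.177 a 25.0..34.1 mid 29.6 n76
lever 937 r 0.11219844974019154 0.1496072891459417 a mean 28.039559876207726
 r0.112 a 26.2..32.6 mid 29.4 n120
 r0.117 a 25.7..30.5 mid 28.1 n174
 r0.122 a 25.7..30.5 mid 28.1 n183
 r0.127 a 25.8..30.3 mid 28.1 n189
 r0.132 a 25.9..30.3 mid 28.1 n122
 r0.137 a 27.2..28.9 mid 28.0 n92
 r0.142 a 27.2..29.7 mid 28.4 n42
 r0.147 a 28.6..29.6 mid 29.1 n15
743 [ 0.3349 -0.2502  0.2272] [0.5674 0.0095 1.1878]
[ 0.5092 -0.2289  0.253 ] [-0.6017  0.0786  0.7949] az 172.555159903378 el 52.641268744508814
9 hinge [ 0.6896 -0.1994] grip up [ 0.4994 -0.2295] down [ 0.4934 -0.2304]
9.5 hinge [ 0.6919 -0.1985] grip up [ 0.5019 -0.2303] down [ 0.496  -0.2313]
10 hinge [ 0.6941 -0.1977] grip up [ 0.5045 -0.2312] down [ 0.4985 -0.2322]
10.5 hinge [ 0.6964 -0.1969] grip up [ 0.507 -0.232] down [ 0.5011 -0.2331]
11 hinge [ 0.6986 -0.196 ] grip up [ 0.5096 -0.2327] down [ 0.5036 -0.2339]
```

The lever reads 28.1° and the index 29.5°, so the tip is about 4 mm off. I'll nudge it a little further, then release and rise.

Request:
apply_moves(
  motion=[
    {"jaw":-0.5,"xyz":[-1,-2.5,0],"twist":0},
    {"jaw":-0.5,"xyz":[-1,-2.5,0],"twist":0},
    {"jaw":-0.5,"xyz":[-1,-2.5,0],"twist":0},
    {"jaw":-0.5,"xyz":[-1,-2.5,0],"twist":0},
  ],
)

```text
time: 4.47
ee_pos: [0.5118, 0.0088, 0.1755]
tcp_rot: [179.9, 0.0, 179.0]
wrist_force: [-1.2, 4.0, 3.1]
opening: 0.0259
grasp_force: 22.1
```

Request:
apply_moves(
  motion=[
    {"jaw":0.5,"xyz":[0,0,0],"twist":0},
    {"jaw":0.5,"xyz":[0,0,0],"twist":0},
    {"jaw":0.5,"xyz":[0,0,0],"twist":0},
    {"jaw":0.5,"xyz":[0,0,-30],"twist":0},
    {"jaw":0.5,"xyz":[0,0,-75],"twist":0},
  ],
)

```text
time: 5.1
ee_pos: [0.5113, 0.008, 0.25]
tcp_rot: [-180.0, -0.1, 178.9]
wrist_force: [0.8, -0.6, 0.2]
opening: 0.064
grasp_force: 0.0
```

Request:
apply_moves(
  motion=[
    {"jaw":-1,"xyz":[0,0,-55],"twist":0},
    {"jaw":-1,"xyz":[1,-55,-55],"twist":0},
    {"jaw":-1,"xyz":[2,-110,-55],"twist":0},
    {"jaw":-1,"xyz":[3,-165,-55],"twist":0},
    {"jaw":-1,"xyz":[4,-220,-55],"twist":0},
  ],
)

```text
time: 5.72
ee_pos: [0.5035, -0.2136, 0.3053]
tcp_rot: [-180.0, 0.0, 178.9]
wrist_force: [0.1, -0.4, -0.1]
opening: 0.0
grasp_force: 0.0
```

Run:
```python
from h import *
from scipy.spatial.transform import Rotation as R
np.set_printoptions(precision=4,suppress=True)
o=sensors.get_obs(); p=o['ee_pos'];r=R.from_euler('xyz',o['tcp_rot'],degrees=True)
print(o['time'],p,o['opening'],r.inv().apply(np.array([.503,-.231,.285])-p)*1000)
snap('top','t4');s=load('t4');C=cloud(s);z=C[...,2]
print('index?',C[222:231,260:269].reshape(-1,3).mean(0))
cv2.imwrite('pics/c4.png',cv2.resize(cv2.imread('pics/t4.png')[90:300,160:400],None,fx=2.8,fy=2.8,interpolation=2))
```

```text
5.725 [ 0.5035 -0.2136  0.3053] 2.9530159501649447e-05 [  0.1519 -17.4074  20.3419]
index? [ 0.4535 -0.0245  0.1411]
```

View pics/c4.png

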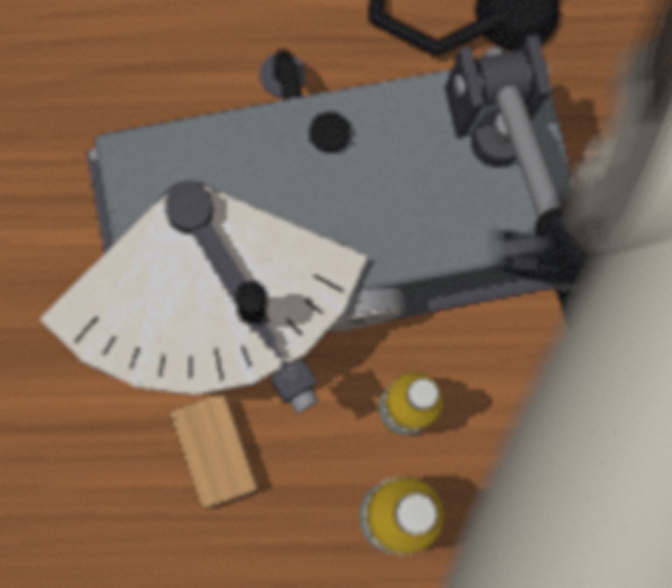

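In the crop the lever lies from the hub (190,205) straight to the index (293,380), and the bottle stands undisturbed at (412,403). Next is the first stroke, beginning with the contact.

Request:
apply_moves(
  motion=[
    {"jaw":-1,"xyz":[0,-17,15],"twist":0},
    {"jaw":-1,"xyz":[0,-17,35],"twist":0},
    {"jaw":-1,"xyz":[0,-17,55],"twist":0},
    {"jaw":-1,"xyz":[0,-17,75],"twist":0},
    {"jaw":-1,"xyz":[0,-17,90],"twist":0},
  ],
)

```text
time: 6.4
ee_pos: [0.503, -0.2285, 0.2148]
tcp_rot: [-179.9, -0.0, 179.0]
wrist_force: [-6.0, -1.7, 10.9]
opening: 0.0002
grasp_force: 4.8
```

Request:
apply_moves(
  motion=[
    {"jaw":-1,"xyz":[0,-2,20],"twist":0},
    {"jaw":-1,"xyz":[0,-2,40],"twist":0},
    {"jaw":-1,"xyz":[0,-2,55],"twist":0},
    {"jaw":-1,"xyz":[0,-2,57],"twist":0},
    {"jaw":-1,"xyz":[0,-2,57],"twist":0},
  ],
)

```text
time: 7.02
ee_pos: [0.5044, -0.2297, 0.1594]
tcp_rot: [180.0, 0.2, 179.0]
wrist_force: [0.2, 3.3, 12.6]
opening: 0.0001
grasp_force: 6.4
```

Run:
```python
from h import *
snap('side','s5')
```

```text
(no output)
```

View pics/s5.png

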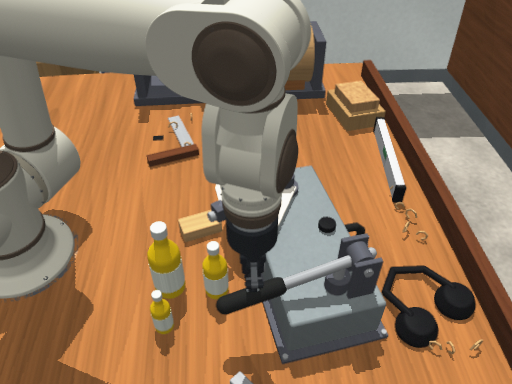

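The side view shows the closed fingers on the grip with the handle down, below level, and the bottles untouched at (215,272) and nearby. By the tip height it is at about 0.57 rad. I'll press a little further to the stop, then raise.

Request:
apply_moves(
  motion=[
    {"jaw":-1,"xyz":[0,0,3],"twist":0},
    {"jaw":-1,"xyz":[0,0,6],"twist":0},
    {"jaw":-1,"xyz":[0,0,6],"twist":0},
  ],
)

```text
time: 7.45
ee_pos: [0.5049, -0.2297, 0.1556]
tcp_rot: [-180.0, 0.4, 179.0]
wrist_force: [-2.0, 6.1, 25.1]
opening: 0.0
grasp_force: 11.8
```

Request:
apply_moves(
  motion=[
    {"jaw":-1,"xyz":[0,0,-30],"twist":0},
    {"jaw":-1,"xyz":[0,0,-60],"twist":0},
    {"jaw":-1,"xyz":[0,0,-90],"twist":0},
    {"jaw":-1,"xyz":[0,0,-120],"twist":0},
    {"jaw":-1,"xyz":[0,0,-135],"twist":0},
  ],
)

```text
time: 8.07
ee_pos: [0.504, -0.2302, 0.2885]
tcp_rot: [-180.0, 0.1, 179.0]
wrist_force: [0.6, -0.9, -0.4]
opening: 0.0001
grasp_force: 0.0
```

Request:
apply_moves(
  motion=[
    {"jaw":-1,"xyz":[0,0,0],"twist":0},
    {"jaw":-1,"xyz":[0,0,0],"twist":0},
    {"jaw":-1,"xyz":[0,0,0],"twist":0},
    {"jaw":-1,"xyz":[0,0,0],"twist":0},
  ],
)

```text
time: 8.57
ee_pos: [0.5033, -0.2306, 0.2866]
tcp_rot: [180.0, -0.0, 178.9]
wrist_force: [0.2, 0.2, 0.3]
opening: -0.0002
grasp_force: 0.0
```

Run:
```python
from h import *
np.set_printoptions(precision=4,suppress=True)
print(sensors.get_obs()['ee_pos'])
snap('side','s6');s=load('s6');C=cloud(s);a=load('side0');A=cloud(a)
for u,v in[(255,246),(335,255),(310,253),(280,247)]: print(C[v,u],A[v,u])
```

```text
[ 0.5033 -0.2306  0.2866]
[ 0.5083 -0.2333  0.2549] [ 0.5083 -0.2332  0.2548]
[ 0.6417 -0.2147  0.198 ] [ 0.6419 -0.2144  0.1976]
[ 0.5975 -0.2212  0.2153] [ 0.5974 -0.2215  0.2158]
[ 0.5475 -0.2265  0.241 ] [ 0.5473 -0.2277  0.2424]
```

The stop was felt (force rose from 12.6 to 25 N) and the handle sprang fully back to where it started. Two more strokes of the same kind follow.

Request:
apply_moves(
  motion=[
    {"jaw":-1,"xyz":[0,0,15],"twist":0},
    {"jaw":-1,"xyz":[0,0,35],"twist":0},
    {"jaw":-1,"xyz":[0,0,55],"twist":0},
    {"jaw":-1,"xyz":[0,0,75],"twist":0},
    {"jaw":-1,"xyz":[0,0,95],"twist":0},
  ],
)

```text
time: 9.25
ee_pos: [0.5027, -0.2312, 0.193]
tcp_rot: [-179.9, 0.0, 178.9]
wrist_force: [-8.8, -1.5, 12.6]
opening: -0.0004
grasp_force: 6.0
```

Request:
apply_moves(
  motion=[
    {"jaw":-1,"xyz":[0,0,15],"twist":0},
    {"jaw":-1,"xyz":[0,0,30],"twist":0},
    {"jaw":-1,"xyz":[0,0,38],"twist":0},
    {"jaw":-1,"xyz":[0,0,38],"twist":0},
    {"jaw":-1,"xyz":[0,0,38],"twist":0},
  ],
)

```text
time: 9.88
ee_pos: [0.5046, -0.2309, 0.1567]
tcp_rot: [-179.9, 0.3, 178.9]
wrist_force: [1.3, 1.8, 13.2]
opening: 0.0002
grasp_force: 6.5
```

Request:
apply_moves(
  motion=[
    {"jaw":-1,"xyz":[0,0,-30],"twist":0},
    {"jaw":-1,"xyz":[0,0,-60],"twist":0},
    {"jaw":-1,"xyz":[0,0,-90],"twist":0},
    {"jaw":-1,"xyz":[0,0,-120],"twist":0},
    {"jaw":-1,"xyz":[0,0,-133],"twist":0},
  ],
)

```text
time: 10.5
ee_pos: [0.5037, -0.2308, 0.289]
tcp_rot: [-179.9, 0.1, 178.9]
wrist_force: [0.5, -0.3, -0.4]
opening: 0.0001
grasp_force: 0.0
```

Request:
apply_moves(
  motion=[
    {"jaw":-1,"xyz":[0,0,0],"twist":0},
    {"jaw":-1,"xyz":[0,0,0],"twist":0},
    {"jaw":-1,"xyz":[0,0,0],"twist":0},
    {"jaw":-1,"xyz":[0,0,0],"twist":0},
  ],
)

```text
time: 11.0
ee_pos: [0.5032, -0.2306, 0.2866]
tcp_rot: [180.0, -0.1, 178.9]
wrist_force: [0.1, 0.5, -0.2]
opening: 0.0
grasp_force: 0.0
```

Request:
apply_moves(
  motion=[
    {"jaw":-1,"xyz":[0,0,15],"twist":0},
    {"jaw":-1,"xyz":[0,0,35],"twist":0},
    {"jaw":-1,"xyz":[0,0,55],"twist":0},
    {"jaw":-1,"xyz":[0,0,75],"twist":0},
    {"jaw":-1,"xyz":[0,0,95],"twist":0},
  ],
)

```text
time: 11.62
ee_pos: [0.5026, -0.2312, 0.1929]
tcp_rot: [-179.9, -0.0, 178.9]
wrist_force: [-9.7, -2.2, 12.8]
opening: 0.0001
grasp_force: 6.0
```

Request:
apply_moves(
  motion=[
    {"jaw":-1,"xyz":[0,0,15],"twist":0},
    {"jaw":-1,"xyz":[0,0,30],"twist":0},
    {"jaw":-1,"xyz":[0,0,38],"twist":0},
    {"jaw":-1,"xyz":[0,0,38],"twist":0},
    {"jaw":-1,"xyz":[0,0,38],"twist":0},
  ],
)

```text
time: 12.25
ee_pos: [0.5044, -0.2309, 0.1565]
tcp_rot: [-179.9, 0.2, 178.9]
wrist_force: [-0.0, 0.7, 13.2]
opening: -0.0002
grasp_force: 6.5
```

Request:
apply_moves(
  motion=[
    {"jaw":-1,"xyz":[0,0,-30],"twist":0},
    {"jaw":-1,"xyz":[0,0,-60],"twist":0},
    {"jaw":-1,"xyz":[0,0,-90],"twist":0},
    {"jaw":-1,"xyz":[0,0,-120],"twist":0},
    {"jaw":-1,"xyz":[0,0,-160],"twist":0},
  ],
)

```text
time: 12.88
ee_pos: [0.5032, -0.2306, 0.3147]
tcp_rot: [180.0, -0.0, 178.9]
wrist_force: [0.0, 0.2, 0.7]
opening: 0.0001
grasp_force: 0.0
```

Request:
apply_moves(
  motion=[
    {"jaw":-1,"xyz":[0,0,-10],"twist":0},
    {"jaw":-1,"xyz":[0,0,-20],"twist":0},
    {"jaw":-1,"xyz":[0,0,-20],"twist":0},
    {"jaw":-1,"xyz":[0,0,-20],"twist":0},
  ],
)

```text
time: 13.38
ee_pos: [0.5033, -0.2307, 0.3332]
tcp_rot: [180.0, -0.1, 178.9]
wrist_force: [0.2, 0.0, -0.5]
opening: -0.0
grasp_force: 0.0
```

```bash
python3 - <<'E'
from h import *
np.set_printoptions(precision=4,suppress=True)
print(sensors.get_obs()['ee_pos'])
snap('side','s7');snap('top','t7');s=load('s7');C=cloud(s);a=load('side0');A=cloud(a)
for u,v in[(255,246),(335,255),(215,245),(215,280),(219,210)]: print(C[v,u],A[v,u])
E
python3 - <<'E'
import cv2,numpy as np
a=cv2.imread('pics/s7.png');b=cv2.imread('pics/t7.png')[90:300,160:400]
cv2.imwrite('pics/c7.png',np.hstack([a[:,:380],cv2.resize(b,(419,384)) ]))
E
```

```text
[ 0.5033 -0.2307  0.3332]
[ 0.5082 -0.2337  0.2554] [ 0.5083 -0.2332  0.2548]
[ 0.6413 -0.216   0.1996] [ 0.6419 -0.2144  0.1976]
[ 0.4437 -0.1266  0.1399] [ 0.4438 -0.1271  0.1405]
[ 0.4391 -0.1519  0.0679] [ 0.4391 -0.1509  0.0665]
[ 0.4534 -0.0368  0.1409] [ 0.4535 -0.0384  0.1425]
```

View pics/c7.png

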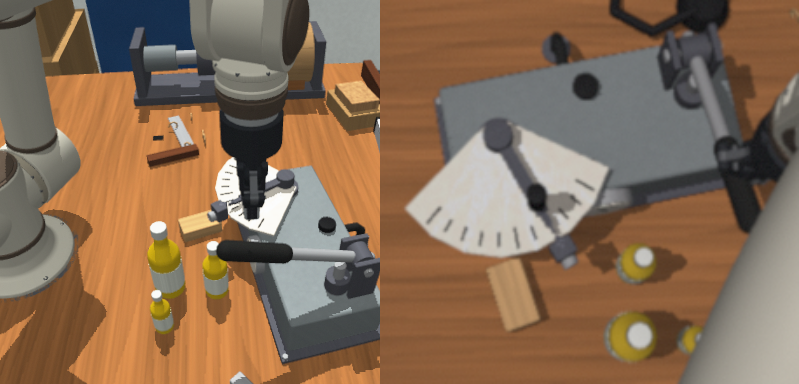

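The handle is up, the lever points at the index (right panel, hub (498,135) to index (566,250)), and the bottle and index are where they started. The gripper is clear, so I'm handing the job in.

```bash
python3 -c "
from workcell import bot; print(bot.job_done())"
```

```text
the job is handed in; nothing more can be done
None
```

The job is handed in at about 13.5 s: lever set at the index, three full pump strokes made with the handle left up, and the bottle and index where they started; the hand-in gave no verdict.

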